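# Seat a keyed pulley on a gearbox shaft and lock it

## Task

The V-belt pulley hangs on the gearbox shaft but sits on top of the key, and a spanner has been left on the gearbox under its rim: draw the spanner out and lay it flat on the bench top. Then turn the pulley round on its shaft until the keyway meets the key and the pulley drops fully home, and swing the keeper with the red knob all the way in, so that its fork locks in the shaft groove above the hub. Leave the spray can, the black tub and the jar standing where they are.

Things in the scene. Friction and masses are not known exactly. Their poses are not given: they have to be found in the camera images.
- gearbox: Blue cast worm gearbox, bolted down, with a flat grey cover 62 mm above the bench. Origin on the bench under the output shaft's axis; z up. It spans x = -96 to +184 mm and y = -88 to +88 mm (four foot lugs, 11 mm high, to 106 mm); a thin input shaft sticks out of the +x end to x = 222 mm at y = 20 mm, 33 mm up.
- shaft: Bright upright steel output shaft, 24 mm thick, which cannot turn. Origin on its axis, on the shoulder where the hub lands when home, 65 mm above the bench. The key points along +x and reaches up to 20 mm above the origin, hidden under the pulley's hub at first.
- shaft_end (a point): Middle of the shaft's end face, 54 mm above the shaft's origin. The slot of the key runs on up to this end and shows there as a notch on the key's side. A groove 31 to 39 mm above the origin takes the keeper's fork.
- pulley: Dark V-belt pulley, grey hub, 170 mm across, 0.6 to 1 kg. Origin on its axis at the underside; keyway (notch in the bore) along +x. It starts about 20 mm above the shaft's origin, resting on the key, slightly tilted, at least 0.7 rad from lining up. It turns freely and drops 20 mm by itself when its x axis is within 0.05 rad of the shaft's. Home: both origins meet and it is level, which the spanner prevents.
- pulley_hub (a point): Middle of the hub's top face, 30 mm above the pulley's origin. Hub 46 mm across. Rim: inner radius 73, outer 85 mm, 0 to 20 mm above the origin. Three spokes, 14 mm wide, 4 to 16 mm above the origin, stand at 60, 180 and 300 degrees counterclockwise from the pulley's x axis; the windows between them are open, so that closed fingers can reach in and push a spoke.
- spanner: Steel spanner, 163 mm long, 25 mm wide at its ends, 8 mm thick; shank 10 mm wide. Origin at mid-length on its underside; long axis y. It lies on the cover, roughly along the gearbox's x axis, its inner end under the pulley's rim, which is 23 mm above the cover at first: draw it outwards along its length (at most 60 mm are needed) before lifting it.
- keeper (a joint): Swing keeper, a bright 6 mm fork plate with a red knob, on an upright post: 0 = fully in at its stop, fork in the shaft groove; grows counterclockwise from above as it swings out, to 2.5 rad. It stays where it is left (friction 0.06 N m). It passes 1.5 mm above the hub of a seated pulley and strikes the rim or hub of one that is not. It reaches 126 mm from its pivot.
- keeper_pivot (a point): The keeper's pivot axis, level with the plate's top face (102 mm above the bench), 102 mm from the shaft axis; a screw head stands 8 mm higher.
- keeper_knob (a point): Middle of the top face of the red knob, 50 mm from the pivot, on the line from the pivot to the fork. The knob is 18 mm across and stands from 4 to 25 mm above the plate. With the keeper in, that line points at the shaft axis.
- bare_patch (a point): A bare patch of bench to the right of the gearbox, at least 120 mm (x) by 180 mm (y), where a spanner can be laid; the patch stays in one place. Wall cabinets hang over the back of the bench, from 0.62 m ahead of the robot's base on and 0.55 m above the bench: keep the wrist below them.
- spray_can: White aerosol can with blue print, 67 mm across, 225 mm tall; origin at the middle of its foot. A bystander near the gearbox.
- tub: Black screw-lid plastic tub, 74 mm across, 88 mm tall; origin at the middle of its foot. A bystander near the gearbox.
- jar: Clear jar with a black lid, 63 mm across, 94 mm tall; origin at the middle of its foot. A bystander near the gearbox.
Things that resemble listed ones, but are neither listed nor needed, are in the scene too. There is more than one size of the pulley; the job needs the larger.

How it is judged:
By the outcome, as a careful person would: the job done as asked, in the order asked, and still so for the second after the job is handed in, with the robot touching nothing.
It also fails if it takes over 72 s, if anything falls off the work surface, if the arm or the gripper's body presses on something with over 40 N, if the wrist force passes 120 N, or if a joint passes its speed limit or range.

## Robot

A 6-joint arm with a two-finger parallel gripper is mounted at the origin on a cart in front of the work surface, level with it; the furniture and walls round the work are solid. World frame = base frame: x ahead of the robot, y to its left, z up, the work surface at z = 0. Lengths are in m, angles in degrees, forces in N, time in s.
With the tool pointing down it reaches from about 0.25 to 0.85 m from the base axis. Payload 12.5 kg.
Tool frame: the origin (TCP) lies between the finger pads; the fingertips stand 22 mm ahead of it and the grasp point (between the pads) lies 3 mm ahead of it; z points along the fingers, y is the line along which they close (so a half turn about z gives the same grasp; the last joint's range is limited). The gripper opens to 93 mm and grips with 3 to 60 N. Pads are 15 mm wide; open, the fingers measure 128 mm over their backs; the gripper's body (75 mm by 188 mm) begins 65 mm behind the grasp point.
Start: joints at [69.465, 20.094, 94.641, -0, 65.266, -4.847], TCP at [0.149, 0.53, 0.241] pointing down, gripper open.
Joint ranges: [-157.81, 157.81], [-45, 120.19], [0.68, 151.7], [-89.99, 269.99], [4.06, 180], [-164.3, 164.3]. Speed limits (degrees/s): [127.2, 127.2, 159.86, 180, 180, 180].

## Interface

Orientations are given as [roll, pitch, yaw] about the fixed x, y, z axes, in that order (R = Rz(yaw) Ry(pitch) Rx(roll)).
In Python, from station import status, grab_frame, ticket, outline_of, landmark_of gives the robot as it stands. The module is installed in compiled form; this text tells all that it offers.
- The arm moves only by the tool arm_command, never from a script. Its argument "targets" is a list of rows, each an object with "hand": the closure, from 0 (fully open) to 1 (shut); "translation": the shift along the world's x, y, z in cm, a list of three; "turn": the turn about the world's z in rad. In form: [{"hand": hand, "translation": [tx, ty, tz], "turn": turn}, ...]. A call has 1 to 20 rows; each row is the pose to reach, as a shift and turn from the pose commanded when the call began; what a row does not reach only later rows make up. A row lasts 1/12 s, in which the tool goes at most 41.7 mm and 7.16 degrees, less where a joint would pass 70% of its speed; a pose out of reach is approached as far as the arm can. A call with a gripper value outside its range is refused whole. The fingers move at their own pace and stop on an object; the grip force is fixed at half the most. Time passes only in rows, so rows that repeat a pose let the fingers close. It gives the time, the measured TCP pose, the force, the opening and the grip force at its end, in the units of the state.
- status.get_state(): the state, without advancing time (a new reading comes with each control period).
- grab_frame(name): name is "scene" or "top" or "wrist"; returns a dict with "img" (384x512x3 uint8, red, green, blue), "depth" (384x512 float32, m along the optical axis (not along the pixel's ray), 0 where there is no reading), "intrinsics" (3x3 intrinsics, pixels), "rvec" (rotation vector, rad) and "tvec" (3), from world to camera coordinates, as OpenCV has them. Camera axes: x right, y down, z forward; pixel columns grow to the right and rows downward; lengths in m; the calibration is good to about 2 mm. A picture is of the moment at which its call begins.
- ticket.sign_off(): hands the job in; it is judged then, once.
Trained networks look in the newest picture that a camera, given by its name, has taken for a name from the list of things; names that differ only in an ending like _2 or _b are one class to them, and where a whole thing is asked for, a point or a joint stands for the part that bears it (a point fixed in the world has none). Each returns a list of dicts, best first, with "conf" (0 to 1); they miss things now and then, are a little off and sometimes report something else, mostly with a low value. They report only what shows in the picture. A call takes as long as a camera call. They do not tell look-alikes from the thing itself.
- outline_of(camera, label): "region" (384x512 bool, what is visible of it) and "extent" ([centre column, centre row, width, height] in pixels, round what is visible of it).
- landmark_of(camera, label): "position" ([row, column] in pixels: a listed point, or the origin of a listed thing).
The state is a dict: "time_s": time; "joint_pos": joint angles; "qd": joint speeds; "joint_efforts": joint torques, N m; "eef_pos": TCP position; "tcp_rot": TCP orientation; "contact_force": force on the tool from outside, world axes, zero at the start; "torque": the same for the moment, N m; "width": opening from 0.0 (shut) to 1.0 (fully open); "finger_force": force on a finger pad.
Only numpy, scipy, OpenCV 4.12 (cv2) and the standard library are available. Lean on these libraries where they do the work, as an engineer would, in place of code of your own. Each camera call takes 0.05 s, during which the arm holds its last target. There are 200 camera calls.

## Working session

There is one attempt and no reset: what is moved stays moved. The work goes in short steps, Python scripts to look and compute and a tool call to move; the robot and the scene stay as the last step left them, time stands still between calls to the robot, and variables do not carry over. Pictures are saved under pics/ and viewed, at most 10 in all, crops included, and the job is handed in when it is done.

Besides the shell and the picture viewer there is one more tool, called after "Emit:" by a JSON object that holds its "op" and its "data". arm_command: Moves the arm, as the interface text tells. Its arguments: {"type":"object","properties":{"targets":{"type":"array"}},"required":["targets"]}

```bash
mkdir -p pics; cat > h.py <<'E'
import numpy as np, cv2
from station import status, grab_frame, ticket, outline_of, landmark_of
def cam(n):
    f=grab_frame(n); f['R']=cv2.Rodrigues(np.array(f['rvec'],float))[0]; f['t']=np.array(f['tvec'],float).ravel(); f['K']=np.array(f['intrinsics']); return f
def ray(f,r,c):
    d=f['R'].T@np.linalg.inv(f['K'])@np.array([c,r,1.]); o=-f['R'].T@f['t']; return o,d
def at_z(f,r,c,z):
    o,d=ray(f,r,c); return o+d*(z-o[2])/d[2]
def at_d(f,r,c):
    o,d=ray(f,r,c); return o+d*float(f['depth'][int(round(r)),int(round(c))])
def proj(f,p):
    q=f['K']@(f['R']@np.array(p)+f['t']); return q[1]/q[2],q[0]/q[2]
def cloud(f,step=1):
    h,w=f['depth'].shape; v,u=np.mgrid[0:h:step,0:w:step]; z=f['depth'][::step,::step]
    p=np.stack([u*z,v*z,z],-1)@np.linalg.inv(f['K']).T
    # (u*z,v*z,z) -> camera
    return (p-f['t'])@f['R'], z>0
def save(f,name,crop=None,s=1):
    im=f['img'][...,::-1]
    if crop: a,b,c,d=crop; im=im[a:b,c:d]
    cv2.imwrite('pics/'+name+'.png',cv2.resize(im,None,fx=s,fy=s,interpolation=cv2.INTER_CUBIC))
E
python3 - <<'E'
from h import *
np.set_printoptions(precision=3,suppress=True)
ims=[]
for n in ['scene','top']:
    f=cam(n); ims.append(f['img'])
    print(n,'cam at',-f['R'].T@f['t'])
    for l in ['gearbox','shaft','shaft_end','pulley','pulley_hub','spanner','keeper','keeper_pivot','keeper_knob','bare_patch','spray_can','tub','jar']:
        for x in landmark_of(n,l)[:3]:
            r,c=x['position']; print(l,round(x['conf'],2),np.array([r,c]),at_d(f,r,c) if 0<=r<383 and 0<=c<511 else '')
    save(f,n+'0',s=1.5)
print(status.get_state())
E
```

```text
scene cam at [-0.238 -0.639  0.826]
gearbox 0.92 [215.9 251.8] [ 0.443 -0.024  0.062]
shaft 0.4 [198.7 243.7] [0.49  0.052 0.063]
shaft_end 0.37 [184.8 250.6] [0.504 0.034 0.119]
shaft_end 0.28 [198.7 247.9] [0.494 0.037 0.069]
pulley 0.84 [243.  312.1] [ 0.504 -0.209  0.019]
pulley 0.68 [189.8 251.3] [0.495 0.024 0.109]
pulley_hub 0.95 [237.8 311.4] [ 0.525 -0.192  0.014]
pulley_hub 0.71 [184.  249.9] [0.508 0.04  0.117]Traceback (most recent call last):
  File "<stdin>", line 8, in <module>
ValueError: it knows: bare_patch, gearbox, jar, keeper_knob, keeper_pivot, pulley, pulley_hub, shaft, shaft_end, spanner, spray_can, tub
```

```bash
python3 - <<'E'
from h import *
np.set_printoptions(precision=3,suppress=True)
for n in ['scene','top']:
    f=cam(n)
    print(n,'cam at',-f['R'].T@f['t'])
    for l in ['gearbox','shaft','shaft_end','pulley','pulley_hub','spanner','keeper_pivot','keeper_knob','bare_patch','spray_can','tub','jar']:
        for x in landmark_of(n,l)[:3]:
            r,c=x['position']; print(l,round(x['conf'],2),np.array([r,c]),at_d(f,r,c) if 0<=r<383 and 0<=c<511 else '')
    save(f,n+'0',s=1.5)
print(status.get_state())
E
```

```text
scene cam at [-0.238 -0.639  0.826]
gearbox 0.67 [213.7 251.6] [ 0.451 -0.016  0.061]
gearbox 0.23 [268.2 367.1] [ 0.537 -0.376  0.   ]
shaft 0.48 [196.4 245.5] [0.485 0.039 0.082]
shaft_end 0.56 [181.5 253.1] [0.529 0.045 0.113]
pulley 0.91 [189.8 252.5] [0.501 0.023 0.106]
pulley 0.82 [241.8 314.5] [ 0.507 -0.215  0.024]
pulley 0.38 [183.8 250.2] [0.506 0.038 0.12 ]
pulley_hub 0.94 [182.4 252.4] [0.524 0.044 0.113]
pulley_hub 0.92 [238.5 310. ] [ 0.521 -0.19   0.013]
spanner 0.49 [184.7 229. ] [0.477 0.104 0.102]
keeper_pivot 0.94 [189.5 280.8] [ 0.562 -0.042  0.105]
keeper_knob 0.56 [195.8 280.6] [ 0.519 -0.074  0.12 ]
keeper_knob 0.25 [192.2 283.3] [ 0.53  -0.075  0.128]
bare_patch 0.57 [267.  367.8] [ 0.542 -0.375  0.   ]
spray_can 0.77 [169.1 233.4] [0.599 0.203 0.06 ]
spray_can 0.73 [183.2 250.3] [0.509 0.04  0.12 ]
tub 0.71 [191. 286.] [0.655 0.005 0.025]
jar 0.62 [253.2 258.8] [ 0.367 -0.118  0.021]
top cam at [ 0.288 -0.011  1.103]
gearbox 0.61 [202.8 239. ] [0.49  0.039 0.082]
gearbox 0.52 [186.  281.9] [ 0.564 -0.09   0.   ]
gearbox 0.45 [198.2 236.3] [0.499 0.046 0.101]

[... 495 characters left out ...]
6]
bare_patch 0.79 [196.4 370. ] [ 0.539 -0.367 -0.002]
spray_can 0.69 [155.2 170.8] [0.627 0.247 0.082]
tub 0.69 [150.6 245.4] [0.648 0.026 0.084]
tub 0.32 [195.  237.2] [0.504 0.043 0.119]
jar 0.89 [242.4 286.1] [ 0.379 -0.097  0.094]
{'time_s': 1.65, 'joint_pos': array([69.465, 20.094, 94.639, -0.001, 65.267, -4.849]), 'qd': array([ 0.075,  0.048,  0.003,  0.063, -0.009,  0.099]), 'joint_efforts': array([  0.   , -49.724, -28.548,   0.07 ,   0.022,   0.   ]), 'eef_pos': array([0.149, 0.53 , 0.241]), 'tcp_rot': array([-179.999,    0.001,  164.314]), 'contact_force': array([ 0.263,  0.308, -0.   ]), 'torque': array([-0.013,  0.003, -0.057]), 'finger_force': 0.0, 'width': 0.9969720570565197}
```

View pics/scene0.png

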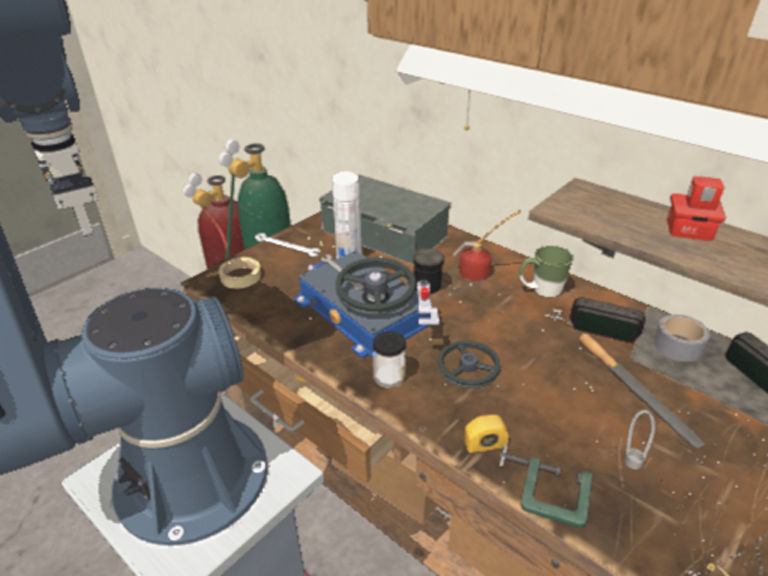

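View pics/top0.png

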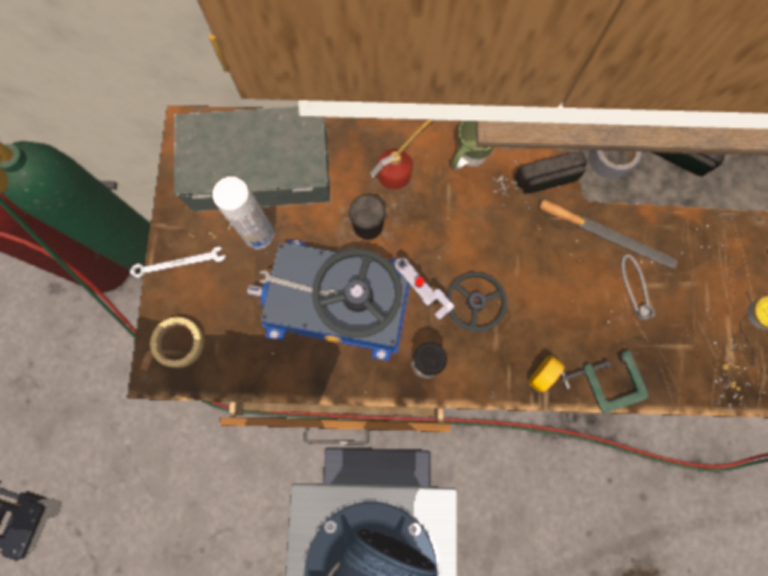

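The scene shows the large pulley on the gearbox (top view, full-size px ~(239,195)) and the small one on the bench (~(317,200)). The job needs the one on the gearbox. There are also two spanners: one on the cover (~(175,185)-(223,197)) and one lying on the bench (~(90,180)-(148,170)). The one partly under the rim fits the description. I'll confirm it in a crop.

```bash
python3 - <<'E'
from h import *
np.set_printoptions(precision=4,suppress=True)
f=cam('top'); save(f,'crop1',(150,250,160,320),5)
P,ok=cloud(f)
# blue/grey cover
m=ok&(abs(P[...,2]-0.062)<0.005); m[:, :165]=0; m[:,285:]=0; m[:150]=0; m[245:]=0
n,l,s,c=cv2.connectedComponentsWithStats(m.astype(np.uint8)); 
pts=P[m][:,:2]
r=cv2.minAreaRect((pts*1000).astype(np.float32)); print('cover',r,len(pts))
# spanner on cover: z .066-.075
m2=m&0
m2=ok&(P[...,2]>.0665)&(P[...,2]<.075); m2[:,:165]=0; m2[:,228:]=0; m2[:170]=0;m2[215:]=0
print(P[m2][::6])
for l in ['spanner','pulley']:
    for x in outline_of('top',l): print(l,x['conf'],x['extent'],P[x['region']&ok].mean(0))
E
```

```text
cover ((513.5255737304688, 101.292236328125), (280.4142150878906, 323.344482421875), 3.2166292667388916) 3565
[[0.5556 0.2319 0.0675]
 [0.5488 0.2248 0.0708]
 [0.5407 0.225  0.0667]
 [0.5373 0.2245 0.068 ]
 [0.5342 0.2332 0.0675]
 [0.5359 0.1802 0.0671]
 [0.533  0.1741 0.0672]
 [0.5301 0.165  0.0676]
 [0.5273 0.1589 0.0677]
 [0.524  0.1556 0.069 ]
 [0.5213 0.1525 0.0682]
 [0.5188 0.1347 0.0684]
 [0.5158 0.1346 0.0681]
 [0.5172 0.0936 0.0673]
 [0.513  0.1047 0.0715]
 [0.5101 0.1046 0.0708]]
spanner 0.61 [200.2, 189.2, 48.2, 16.8] [0.532  0.1788 0.0645]
pulley 0.7 [317.9, 201.8, 40.7, 36.5] [ 0.5176 -0.2014  0.0125]
pulley 0.6 [237.5, 194.7, 62.0, 54.7] [0.5106 0.0438 0.1002]
```

View pics/crop1.png

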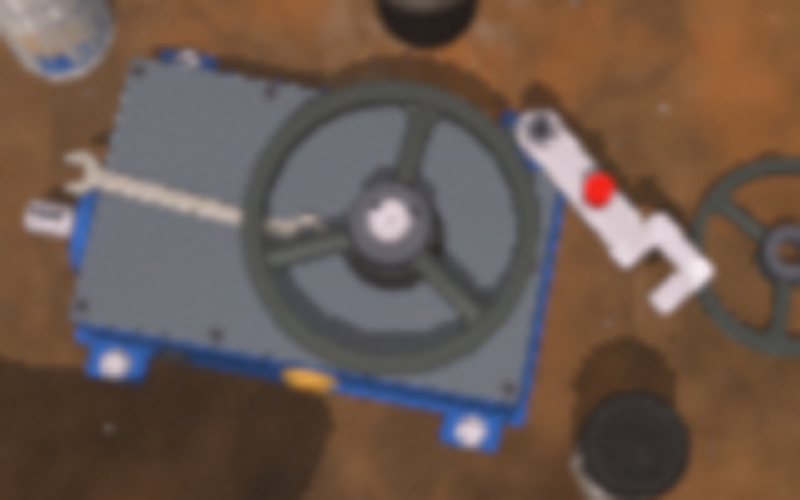

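The crop shows the spanner on the cover, its inner end (crop px ~(315,222)) under the large pulley's rim and its outer end at ~(75,175). That is the one meant. I'll move above it for a close view.

Emit:
{"op": "arm_command", "data": {"targets": [{"hand": 0, "translation": [0, 0, 4], "turn": 0}, {"hand": 0, "translation": [0, 0, 8], "turn": 0}, {"hand": 0, "translation": [31, -40, 11], "turn": -1.5}, {"hand": 0, "translation": [31, -40, 11], "turn": -1.5}, {"hand": 0, "translation": [31, -40, 11], "turn": -1.5}, {"hand": 0, "translation": [31, -40, 11], "turn": -1.5}, {"hand": 0, "translation": [31, -40, 11], "turn": -1.5}, {"hand": 0, "translation": [31, -40, 11], "turn": -1.5}, {"hand": 0, "translation": [31, -40, 11], "turn": -1.5}, {"hand": 0, "translation": [31, -40, 11], "turn": -1.5}, {"hand": 0, "translation": [31, -40, 11], "turn": -1.5}, {"hand": 0, "translation": [31, -40, 11], "turn": -1.5}, {"hand": 0, "translation": [31, -40, 11], "turn": -1.5}, {"hand": 0, "translation": [31, -40, 11], "turn": -1.5}, {"hand": 0, "translation": [31, -40, 11], "turn": -1.5}, {"hand": 0, "translation": [31, -40, 11], "turn": -1.5}, {"hand": 0, "translation": [31, -40, 11], "turn": -1.5}]}}

```text
time_s: 3.22
eef_pos: [0.4584, 0.1297, 0.3504]
tcp_rot: [-180.0, -0.0, 78.4]
contact_force: [0.6, 0.2, 0.7]
width: 0.999
finger_force: 0.0
```

```bash
python3 - <<'E'
from h import *
np.set_printoptions(precision=4,suppress=True)
f=cam('wrist'); save(f,'w1',s=1.5); np.savez('w1.npz',**f)
print('cam',-f['R'].T@f['t'])
for l in ['shaft_end','pulley_hub','spanner','keeper_pivot','keeper_knob','spray_can','tub','jar']:
    for x in landmark_of('wrist',l)[:2]:
        r,c=x['position']; print(l,round(x['conf'],2),np.array([r,c]),at_d(f,r,c) if 0<=r<383 and 0<=c<511 else '')
E
```

```text
cam [0.4729 0.1951 0.494 ]
shaft_end 0.65 [222.5 303.7] [0.5093 0.0371 0.1181]
shaft_end 0.4 [198.9 295.9] [0.5056 0.0694 0.1006]
pulley_hub 0.91 [312.9 318.1] [0.478  0.1485 0.4385]
pulley_hub 0.73 [216.1 301.4] [0.5076 0.0474 0.1175]
spanner 0.56 [131.1 294.3] [0.5246 0.1659 0.063 ]
keeper_pivot 0.44 [211.8 302.4] [0.51   0.054  0.1186]
keeper_pivot 0.4 [ 55.7 357.4] [0.6259 0.2511 0.0812]
keeper_knob 0.87 [289.9 333.7] [ 0.5358 -0.0773  0.1265]
spray_can 0.97 [ 56.9 359. ] [0.6272 0.2489 0.0833]
tub 0.76 [186.3 386.4] [0.6522 0.0525 0.0734]
tub 0.38 [208.6 301.9] [0.5106 0.0573 0.1138]
jar 0.93 [274.4 250. ] [0.4629 0.1565 0.4297]
```

View pics/w1.png

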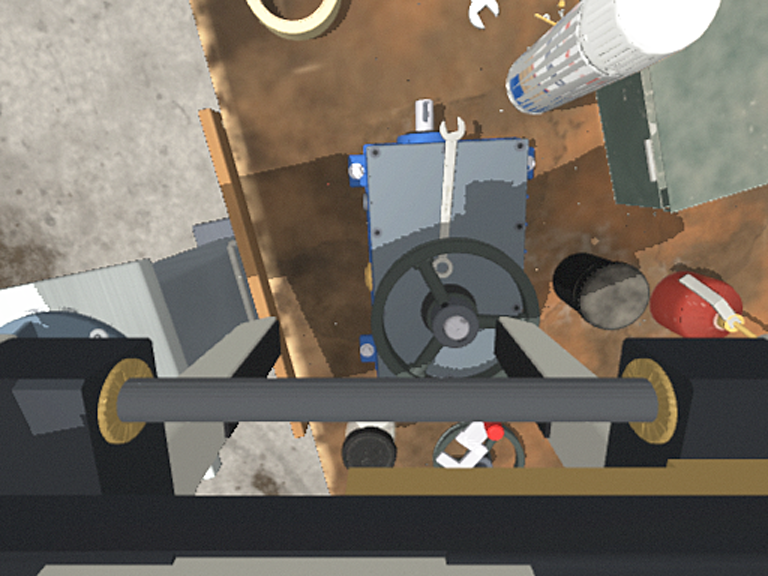

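The wrist view shows the spanner along the cover from ~(302,78) to ~(295,183) (full-size col,row). The can is up and right of it and the shaft end is at ~(304,217). Next I'll work out the metric positions.

```bash
python3 - <<'E'
from h import *
np.set_printoptions(precision=4,suppress=True)
f=dict(np.load('w1.npz'))
P,ok=cloud(f)
S=lambda r,c,z:print((r,c),at_z(f,r/1.5,c/1.5,z))
print('cover corners');S(143,368,.062);S(139,527,.062)
print('spanner outer,mid,inner');S(118,453,.07);S(135,453,.07);S(235,445,.07);S(268,443,.07);S(277,443,.07)
print('shaft end');S(327,457,.119)
# shaft end by depth
m=ok&(abs(P[...,2]-.119)<.006); m[:205]=0;m[232:]=0;m[:,:285]=0;m[:,325:]=0
im=f['img']; br=(im.min(-1)>150)&m; print('shaft c',P[br].mean(0),br.sum())
# can: box of high z
m=ok&(P[...,2]>.10)&(P[...,2]<.215)&(P[...,1]>.15)&(P[...,0]>.5)&(P[...,0]<.72); q=P[m][:,:2]
print('can',q.min(0),q.max(0),len(q), np.median(q,0))
A=np.c_[2*q,np.ones(len(q))]; s=np.linalg.lstsq(A,(q**2).sum(1),rcond=None)[0]; print('circ',s[:2],np.sqrt(s[2]+s[0]**2+s[1]**2))
# rim top heights fit plane
m=ok&(P[...,2]>.092)&(P[...,2]<.112); d=np.hypot(P[...,0]-.509,P[...,1]-.043); m&=(d>.074)&(d<.084)
q=P[m]; c=np.linalg.lstsq(np.c_[q[:,:2]-[.509,.043],np.ones(len(q))],q[:,2],rcond=None)[0]; print('rim plane',c,len(q))
E
```

```text
cover corners
(143, 368) [0.4613 0.2328 0.062 ]
(139, 527) [0.6183 0.2046 0.062 ]
spanner outer,mid,inner
(118, 453) [0.5474 0.2381 0.07  ]
(135, 453) [0.5449 0.2227 0.07  ]
(235, 445) [0.5208 0.1271 0.07  ]
(268, 443) [0.5128 0.0929 0.07  ]
(277, 443) [0.5112 0.0832 0.07  ]
shaft end
(327, 457) [0.5117 0.0441 0.119 ]
shaft c [0.5107 0.0432 0.1183] 158
can [0.6217 0.2096] [0.7199 0.2925] 3028 [0.6272 0.2511]
circ [0.6739 0.2707] 0.04999670549972052
rim plane [0.0443 0.0492 0.1026] 1441
```

Emit:
{"op": "arm_command", "data": {"targets": [{"hand": 0, "translation": [6.85, 2.2, -3], "turn": -0.03}, {"hand": 0, "translation": [6.85, 2.2, -6], "turn": -0.03}, {"hand": 0, "translation": [6.85, 2.2, -10], "turn": -0.03}, {"hand": 0, "translation": [6.85, 2.2, -14], "turn": -0.03}, {"hand": 0, "translation": [6.85, 2.2, -18], "turn": -0.03}, {"hand": 0.3, "translation": [6.85, 2.2, -22], "turn": -0.03}, {"hand": 0.5, "translation": [6.85, 2.2, -24.5], "turn": -0.03}, {"hand": 0.5, "translation": [6.85, 2.2, -25.5], "turn": -0.03}, {"hand": 0.5, "translation": [6.85, 2.2, -26.4], "turn": -0.03}, {"hand": 0.5, "translation": [6.85, 2.2, -26.4], "turn": -0.03}]}}

```text
time_s: 4.5
eef_pos: [0.5272, 0.1516, 0.0863]
tcp_rot: [-180.0, 0.0, 76.7]
contact_force: [-0.9, 0.2, 0.6]
width: 0.69
finger_force: 0.0
```

```bash
python3 - <<'E'
from h import *
f=cam('wrist'); save(f,'w2',s=1.5); np.savez('w2.npz',**f)
E
```

```text
(no output)
```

View pics/w2.png

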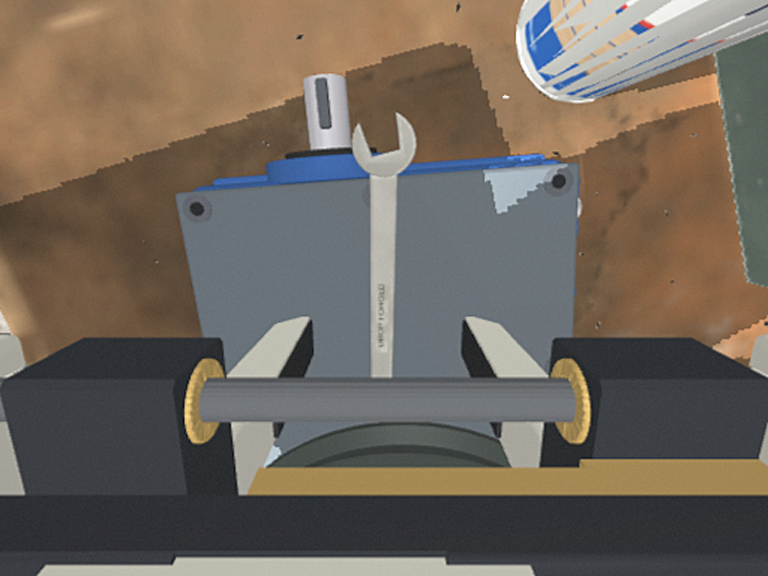

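The shank (col ~384 in the enlarged view) lies centred between the fingers and the yaw matches it. The can clears the body. I'll close now.

Emit:
{"op": "arm_command", "data": {"targets": [{"hand": 1, "translation": [0, 0, 0], "turn": 0}, {"hand": 1, "translation": [0, 0, 0], "turn": 0}, {"hand": 1, "translation": [0, 0, 0], "turn": 0}, {"hand": 1, "translation": [0, 0, 0], "turn": 0}, {"hand": 1, "translation": [0, 0, 0], "turn": 0}, {"hand": 1, "translation": [0, 0, 0], "turn": 0}, {"hand": 1, "translation": [0, 0, 0], "turn": 0}, {"hand": 1, "translation": [0, 0, 0], "turn": 0}]}}

```text
time_s: 5.22
eef_pos: [0.5271, 0.1515, 0.0867]
tcp_rot: [-180.0, 0.0, 76.7]
contact_force: [-0.7, 0.4, 1.2]
width: 0.106
finger_force: 30.0
```

Emit:
{"op": "arm_command", "data": {"targets": [{"hand": 1, "translation": [0, 1, 0.1], "turn": 0}, {"hand": 1, "translation": [0, 2, 0.1], "turn": 0}, {"hand": 1, "translation": [-0.1, 3, 0.1], "turn": 0}, {"hand": 1, "translation": [-0.2, 4, 0.1], "turn": 0}, {"hand": 1, "translation": [-0.3, 5.3, 0.1], "turn": 0}, {"hand": 1, "translation": [-0.3, 5.3, 0.1], "turn": 0}]}}

```text
time_s: 5.72
eef_pos: [0.5239, 0.2069, 0.0876]
tcp_rot: [180.0, -0.0, 76.8]
contact_force: [0.2, -0.9, -1.9]
width: 0.103
finger_force: 30.0
```

```bash
python3 - <<'E'
from h import *
np.set_printoptions(precision=4,suppress=True)
f=cam('top'); g=cam('wrist'); save(g,'w3')
im=cv2.resize(f['img'][150:250,160:320],None,fx=5,fy=5,interpolation=cv2.INTER_CUBIC)
cv2.imwrite('pics/t3.png',im[...,::-1])
P,ok=cloud(g); m=ok&(P[...,2]>.1)&(P[...,2]<.2)&(P[...,0]>.6)&(P[...,1]>.15)&(P[...,0]<.72); print('can',P[m].min(0),P[m].max(0))
E
```

```text
can [0.6    0.1824 0.1   ] [0.6472 0.2951 0.1616]
```

View pics/t3.png

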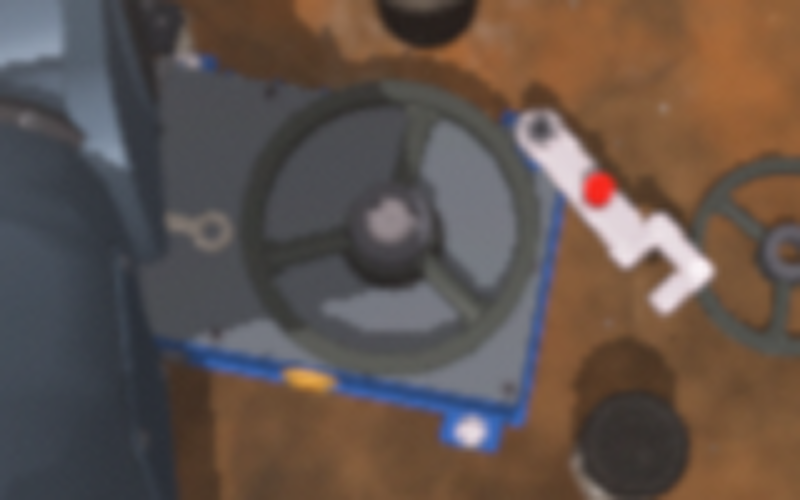

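Emit:
{"op": "arm_command", "data": {"targets": [{"hand": 1, "translation": [0, 0, 3], "turn": 0}, {"hand": 1, "translation": [0, 0, 7], "turn": 0}, {"hand": 1, "translation": [0, 0, 11], "turn": 0}, {"hand": 1, "translation": [0, -3, 12], "turn": 0}, {"hand": 1, "translation": [0, -7, 12], "turn": 0}, {"hand": 1, "translation": [0, -11, 12], "turn": 0}, {"hand": 1, "translation": [0, -15, 12], "turn": 0}, {"hand": 1, "translation": [0, -19, 12], "turn": 0}, {"hand": 1, "translation": [0, -23, 12], "turn": 0.05}, {"hand": 1, "translation": [0.5, -27, 12], "turn": 0.1}, {"hand": 1, "translation": [0.5, -31, 12], "turn": 0.15}, {"hand": 1, "translation": [1, -35, 12], "turn": 0.2}, {"hand": 1, "translation": [1.5, -39, 12], "turn": 0.23}, {"hand": 1, "translation": [1.6, -43, 12], "turn": 0.23}, {"hand": 1, "translation": [1.6, -47, 12], "turn": 0.23}, {"hand": 1, "translation": [1.6, -51, 11], "turn": 0.23}, {"hand": 1, "translation": [1.6, -55, 9], "turn": 0.23}, {"hand": 1, "translation": [1.6, -58, 5], "turn": 0.23}, {"hand": 1, "translation": [1.6, -58.7, 2], "turn": 0.23}, {"hand": 1, "translation": [1.6, -58.7, 0], "turn": 0.23}]}}

```text
time_s: 7.48
eef_pos: [0.5378, -0.3849, 0.0832]
tcp_rot: [-179.8, -0.1, 89.6]
contact_force: [-0.5, 0.3, -1.9]
width: 0.105
finger_force: 30.0
```

```bash
python3 - <<'E'
from h import *
np.set_printoptions(precision=4,suppress=True)
f=cam('wrist');g=cam('top')
a=cv2.resize(f['img'],(512,384)); b=cv2.resize(g['img'][150:250,300:440],None,fx=2.5,fy=2.5)
o=np.zeros((384+250,512,3),np.uint8); o[:384]=a; o[384:634,:350]=b
cv2.imwrite('pics/w4.png',o[:600,:,::-1])
E
```

```text
(no output)
```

View pics/w4.png

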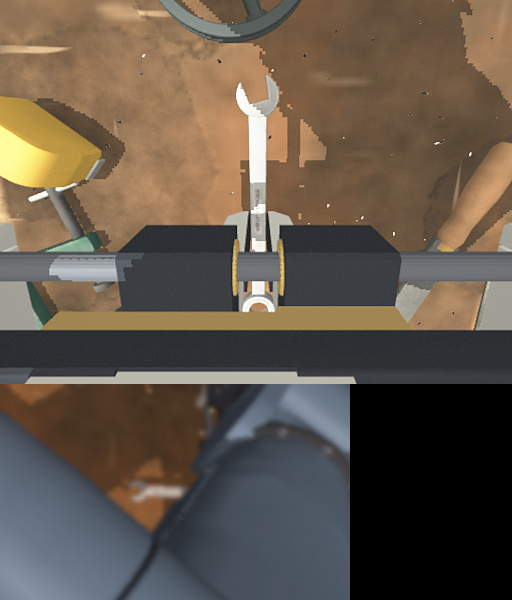

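The spanner is level in the grip with bare bench below it. I'll lower and release.

Emit:
{"op": "arm_command", "data": {"targets": [{"hand": 1, "translation": [0, 0, -3], "turn": 0}, {"hand": 1, "translation": [0, 0, -5], "turn": 0}, {"hand": 1, "translation": [0, 0, -5.8], "turn": 0}, {"hand": 1, "translation": [0, 0, -6.2], "turn": 0}, {"hand": 1, "translation": [0, 0, -6.2], "turn": 0}, {"hand": 1, "translation": [0, 0, -6.2], "turn": 0}]}}

```text
time_s: 8.08
eef_pos: [0.541, -0.3829, 0.0274]
tcp_rot: [179.9, 0.1, 89.8]
contact_force: [0.1, 0.4, -0.7]
width: 0.11
finger_force: 30.0
```

Emit:
{"op": "arm_command", "data": {"targets": [{"hand": 1, "translation": [0, 0, -0.25], "turn": 0}, {"hand": 1, "translation": [0, 0, -0.25], "turn": 0}, {"hand": 1, "translation": [0, 0, -0.25], "turn": 0}, {"hand": 0.6, "translation": [0, 0, -0.25], "turn": 0}, {"hand": 0.6, "translation": [0, 0, -0.25], "turn": 0}, {"hand": 0.6, "translation": [0, 0, -0.25], "turn": 0}, {"hand": 0.6, "translation": [0, 0, -0.1], "turn": 0}, {"hand": 0.6, "translation": [0, 0, 3], "turn": 0}, {"hand": 0.6, "translation": [0, 0, 7], "turn": 0}, {"hand": 0.6, "translation": [0, 0, 11], "turn": 0}, {"hand": 0.6, "translation": [0, 0, 15], "turn": 0}]}}

```text
time_s: 9.0
eef_pos: [0.5399, -0.3823, 0.1775]
tcp_rot: [-180.0, -0.0, 89.8]
contact_force: [1.0, -0.6, -0.3]
width: 0.399
finger_force: 0.0
```

Emit:
{"op": "arm_command", "data": {"targets": [{"hand": 1, "translation": [-5, 40, 7], "turn": -0.2}, {"hand": 1, "translation": [-5, 40, 7], "turn": -0.2}, {"hand": 1, "translation": [-5, 40, 7], "turn": -0.2}, {"hand": 1, "translation": [-5, 40, 7], "turn": -0.2}, {"hand": 1, "translation": [-5, 40, 7], "turn": -0.2}, {"hand": 1, "translation": [-5, 40, 7], "turn": -0.2}, {"hand": 1, "translation": [-5, 40, 7], "turn": -0.2}, {"hand": 1, "translation": [-5, 40, 7], "turn": -0.2}, {"hand": 1, "translation": [-5, 40, 7], "turn": -0.2}, {"hand": 1, "translation": [-5, 40, 7], "turn": -0.2}, {"hand": 1, "translation": [-5, 40, 7], "turn": -0.2}, {"hand": 1, "translation": [-5, 40, 7], "turn": -0.2}]}}

```text
time_s: 10.0
eef_pos: [0.4901, 0.0187, 0.2462]
tcp_rot: [179.9, -0.0, 78.5]
contact_force: [-1.1, 0.1, -0.4]
width: 0.004
finger_force: 0.0
```

```bash
python3 - <<'E'
from h import *
np.set_printoptions(precision=4,suppress=True)
g=cam('top'); f=cam('wrist'); np.savez('w5.npz',**f)
P,ok=cloud(g); 
for x in outline_of('top','spanner')[:3]:
    q=P[x['region']&ok]; print('spanner',x['conf'],x['extent'],q.mean(0),q.min(0),q.max(0))
f=cam('wrist')
r,c=proj(f,[.511,.0435,.115]); print(r,c, -f['R'].T@f['t'])
r=int(r);c=int(c); w=130
r0=max(0,min(384-200,r-100)); c0=max(0,min(512-266,c-133)); print(r0,c0)
save(f,'w5',(r0,r0+200,c0,c0+266),3)
for l in ['shaft_end','pulley_hub','shaft','pulley']:
    for x in landmark_of('wrist',l)[:2]: print(l,x['conf'],x['position'])
E
```

```text
spanner 0.74 [376.5, 195.8, 49.7, 7.4] [ 0.5412 -0.3844  0.0044] [ 0.5338 -0.4483 -0.0038] [ 0.5481 -0.3049  0.009 ]
156.238003231058 271.47566237183116 [0.5049 0.082  0.389 ]
56 138
shaft_end 0.73 [159.4, 268.5]
pulley_hub 0.85 [155.1, 272.1]
shaft 0.87 [151.0, 269.3]
pulley 0.79 [155.1, 269.8]
```

View pics/w5.png

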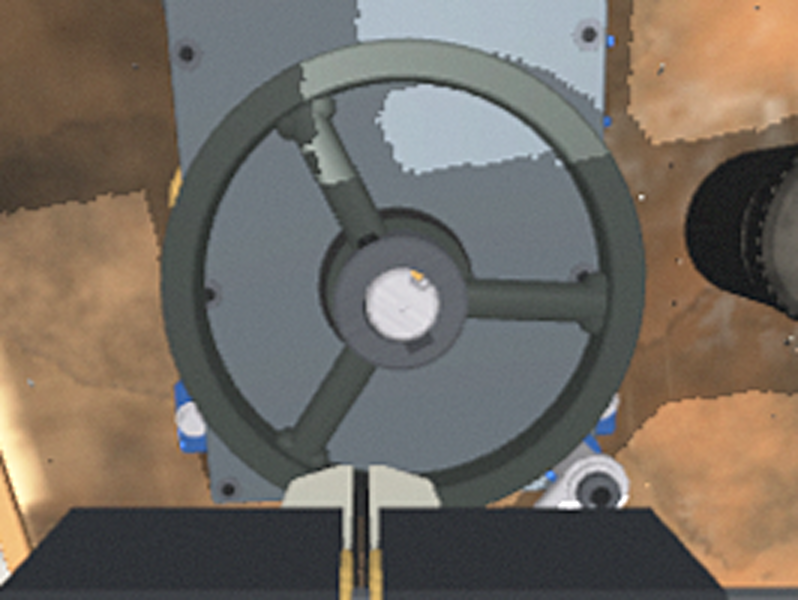

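The view shows the spanner off the cover. The shaft end is at crop ~(402,303), its key notch up-right at ~(417,280), and the pulley's keyway (dark) is at ~(418,343). I'll measure both angles by a polar scan.

```bash
python3 - <<'E'
from h import *
np.set_printoptions(precision=3,suppress=True,linewidth=200)
f=cam('wrist'); im=f['img'].astype(np.float32)
c0=np.array([402/3+138,303/3+56]) # col,row shaft-end centre
C=at_z(f,c0[1],c0[0],.119); print('shaft',C)
def ring(cen,z,r,lab):
    print(lab,r)
    a=np.radians(np.arange(0,360,6)); px=[proj(f,cen+np.array([r*np.cos(t),r*np.sin(t),0])) for t in a]
    mp=np.array(px,np.float32); v=cv2.remap(im,mp[:,1].reshape(1,-1),mp[:,0].reshape(1,-1),cv2.INTER_LINEAR)[0]
    print([f'{int(np.degrees(t)+.5)}:{int(x.mean())}/{int(x[0]-x[2])}' for t,x in zip(a,v)])
ring(C,.119,.0085,'end');ring(C,.119,.0105,'end')
# hub top circle centre: (400,303) approx
H=at_z(f,(302)/3+56,(401)/3+138,.115); print(H)
H[:2]=C[:2]
for r in (.0145,.016): ring(H,.115,r,'hub')
for r in (.045,.058): ring(np.array([C[0],C[1],.100]),.1,r,'spokes')
E
```

```text
shaft [0.511 0.043 0.119]
end 0.0085
['0:217/-1', '6:216/-2', '12:215/-3', '18:203/-3', '24:170/-3', '30:172/-3', '36:180/-4', '42:167/-3', '48:159/7', '54:162/2', '60:175/0', '66:205/-7', '72:215/-5', '78:216/-3', '84:216/-2', '90:215/-1', '96:217/-2', '102:220/-2', '108:219/-2', '114:218/-3', '120:216/-3', '126:213/-3', '132:216/-4', '138:220/-2', '144:221/-1', '150:217/-1', '156:215/-3', '162:217/-3', '168:214/-3', '174:212/-3', '180:212/-2', '186:214/-3', '192:216/-3', '198:216/-3', '204:216/-4', '210:216/-3', '216:217/-2', '222:218/-1', '228:217/-1', '234:216/-2', '240:217/-3', '246:219/-2', '252:217/-2', '258:215/-2', '264:213/-2', '270:212/-3', '276:214/-2', '282:216/-2', '288:215/-4', '294:213/-2', '300:217/-2', '306:221/-1', '312:221/-1', '318:217/-2', '324:217/-2', '330:219/-1', '336:219/-2', '342:219/-1', '348:220/-3', '354:218/-3']
end 0.0105
['0:190/-2', '6:187/-2', '12:197/-1', '18:192/-3', '24:157/-3', '30:172/-2', '36:190/-5', '42:156/30', '48:165/100', '54:168/115', '60:177/104', '66:188/32', '72:193/-4', '78:192/-2', '84:191/-2', '90:196/-2', '96:194/-2', '102:197/-
[... 3350 characters left out ...]
:186/-25', '78:187/-25', '84:193/-23', '90:119/-15', '96:118/-15', '102:101/-3', '108:164/-4', '114:103/-11', '120:119/-16', '126:119/-16', '132:119/-16', '138:117/-16', '144:119/-16', '150:118/-14', '156:117/-15', '162:117/-14', '168:117/-16', '174:118/-15', '180:115/-15', '186:118/-16', '192:116/-14', '198:116/-15', '204:117/-13', '210:117/-13', '216:116/-18', '222:75/-2', '228:77/-2', '234:118/-15', '240:116/-15', '246:115/-16', '252:116/-15', '258:116/-16', '264:113/-15', '270:115/-15', '276:115/-15', '282:115/-16', '288:117/-16', '294:115/-16', '300:114/-15', '306:115/-16', '312:116/-17', '318:115/-14', '324:116/-14', '330:117/-13', '336:116/-15', '342:74/-3', '348:88/0', '354:104/-13']
```

```bash
python3 - <<'E'
from h import *
s=status.get_state(); p=s['eef_pos']; print(s['time_s'],p,s['tcp_rot'],s['joint_pos'])
c=np.array([.511,.0435])
def pos(a,r=.05): a=np.radians(a); return c+r*np.array([np.cos(a),np.sin(a)])
print('start delta cm',(pos(60)-p[:2])*100,(0.109-p[2])*100, np.radians(60-s['tcp_rot'][2]))
for a in list(range(66,175,6)): d=(pos(a)-pos(60))*100; print(a,d.round(2),round(np.radians(a-60),3))
E
```

```text
10.45 [0.49019624 0.01695523 0.24548825] [-1.79981935e+02  1.83257168e-03  7.83119867e+01] [-3.45940708e+00  1.35829585e+01  1.02849011e+02  8.61742234e-04
  6.35861719e+01  8.22822302e+00]
start delta cm [4.58037621 6.98460424] -13.64882487207093 -0.31960446093714784
66 [-0.47  0.24] 0.105
72 [-0.95  0.43] 0.209
78 [-1.46  0.56] 0.314
84 [-1.98  0.64] 0.419
90 [-2.5   0.67] 0.524
96 [-3.02  0.64] 0.628
102 [-3.54  0.56] 0.733
108 [-4.05  0.43] 0.838
114 [-4.53  0.24] 0.942
120 [-5.  0.] 1.047
126 [-5.44 -0.29] 1.152
132 [-5.85 -0.61] 1.257
138 [-6.22 -0.98] 1.361
144 [-6.55 -1.39] 1.466
150 [-6.83 -1.83] 1.571
156 [-7.07 -2.3 ] 1.676
162 [-7.26 -2.79] 1.78
168 [-7.39 -3.29] 1.885
174 [-7.47 -3.81] 1.99
```

Emit:
{"op": "arm_command", "data": {"targets": [{"hand": 1, "translation": [2, 3, 0], "turn": -0.1}, {"hand": 1, "translation": [4.6, 6, 0], "turn": -0.2}, {"hand": 1, "translation": [4.6, 7, -3], "turn": -0.32}, {"hand": 1, "translation": [4.6, 7, -6], "turn": -0.32}, {"hand": 1, "translation": [4.6, 7, -9], "turn": -0.32}, {"hand": 1, "translation": [4.6, 7, -12], "turn": -0.32}, {"hand": 1, "translation": [4.6, 7, -13.6], "turn": -0.32}, {"hand": 1, "translation": [4.6, 7, -13.6], "turn": -0.32}]}}

```text
time_s: 11.12
eef_pos: [0.5343, 0.0871, 0.1063]
tcp_rot: [-179.7, 0.2, 60.0]
contact_force: [-0.4, 0.4, -0.1]
width: 0.002
finger_force: 0.0
```

```bash
python3 - <<'E'
from h import *
f=cam('scene'); w=cam('wrist'); o=np.zeros((600,800,3),np.uint8)
a=cv2.resize(f['img'][150:230,200:300],None,fx=4,fy=4,interpolation=cv2.INTER_CUBIC); b=cv2.resize(w['img'][100:384,56:456],None,fx=1,fy=1)
o[:320,:400]=a; o[:284,400:]=b; cv2.imwrite('pics/w6.png',o[:320,:,::-1]); s=status.get_state(); print(s['eef_pos'],s['tcp_rot'],s['contact_force'])
E
```

```text
[0.53637335 0.08733008 0.10989133] [-1.79980350e+02  1.31058397e-02  6.00167375e+01] [-0.13503546 -0.62970272  0.3621857 ]
```

View pics/w6.png

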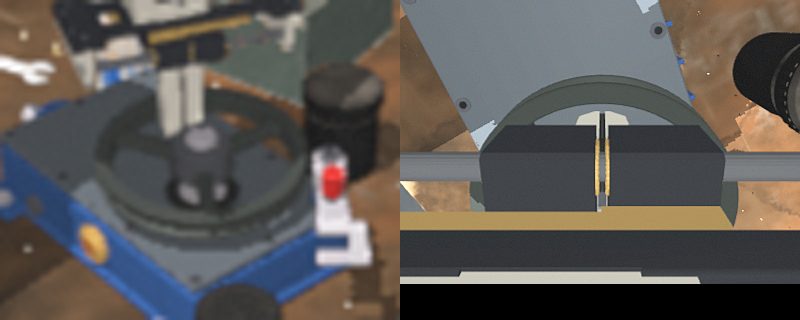

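The closed fingers are in the far-left window of the rim, with no contact force. I'll sweep counterclockwise.

Emit:
{"op": "arm_command", "data": {"targets": [{"hand": 1, "translation": [-0.47, 0.24, 0], "turn": 0.105}, {"hand": 1, "translation": [-0.95, 0.43, 0], "turn": 0.209}, {"hand": 1, "translation": [-1.46, 0.56, 0], "turn": 0.314}, {"hand": 1, "translation": [-1.98, 0.64, 0], "turn": 0.419}, {"hand": 1, "translation": [-2.5, 0.67, 0], "turn": 0.524}, {"hand": 1, "translation": [-3.02, 0.64, 0], "turn": 0.628}, {"hand": 1, "translation": [-3.54, 0.56, 0], "turn": 0.733}, {"hand": 1, "translation": [-4.05, 0.43, 0], "turn": 0.838}, {"hand": 1, "translation": [-4.53, 0.24, 0], "turn": 0.942}, {"hand": 1, "translation": [-5.0, 0, 0], "turn": 1.047}, {"hand": 1, "translation": [-5.44, -0.29, 0], "turn": 1.152}, {"hand": 1, "translation": [-5.85, -0.61, 0], "turn": 1.257}, {"hand": 1, "translation": [-6.22, -0.98, 0], "turn": 1.361}, {"hand": 1, "translation": [-6.55, -1.39, 0], "turn": 1.466}, {"hand": 1, "translation": [-6.83, -1.83, 0], "turn": 1.571}, {"hand": 1, "translation": [-7.07, -2.3, 0], "turn": 1.676}, {"hand": 1, "translation": [-7.26, -2.79, 0], "turn": 1.78}, {"hand": 1, "translation": [-7.39, -3.29, 0], "turn": 1.885}, {"hand": 1, "translation": [-7.39, -3.29, 0], "turn": 1.885}]}}

```text
time_s: 12.8
eef_pos: [0.4629, 0.0541, 0.1112]
tcp_rot: [180.0, 0.1, 168.3]
contact_force: [0.3, 0.6, -0.4]
width: 0.004
finger_force: 0.0
```

```bash
cat > m.py <<'E'
from h import *
np.set_printoptions(precision=4,suppress=True)
s=status.get_state(); p=s['eef_pos']; print(s['time_s'],p,s['tcp_rot'],s['contact_force'],s['torque'])
for n in ('top','scene'):
    f=cam(n); P,ok=cloud(f); d=np.hypot(P[...,0]-.511,P[...,1]-.0435); 
    m=ok&(d>.074)&(d<.084)&(P[...,2]>.072)&(P[...,2]<.115)
    q=P[m]; c=np.linalg.lstsq(np.c_[q[:,:2]-[.511,.0435],np.ones(len(q))],q[:,2],rcond=None)[0]; print(n,'rim plane',c,len(q),np.median(q[:,2]))
    # spoke angles
    h=c[2]-.006; mm=ok&(d>.035)&(d<.066)&(abs(P[...,2]-h)<.007)
    a=np.degrees(np.arctan2(P[...,1]-.0435,P[...,0]-.511))[mm]%360; print(np.histogram(a,36,(0,360))[0])
    print('mean mod120',(np.degrees(np.angle(np.exp(3j*np.radians(a)).mean()))/3)%120)
E
python3 m.py; python3 - <<'E'
import numpy as np
for a in range(168,222,2):
    t=np.radians(a);u=np.radians(168); print(a,(5*(np.cos(t)-np.cos(u))).round(2),(5*(np.sin(t)-np.sin(u))).round(2),round(t-u,3))
E
```

```text
12.8 [0.4629 0.0541 0.1112] [179.9735   0.1305 168.2789] [ 0.2864  0.5694 -0.4419] [-0.0034  0.0043 -0.0282]
top rim plane [0.0126 0.0587 0.105 ] 137 0.10283404048766737
[0 0 0 0 0 0 0 0 0 0 0 0 0 0 0 0 0 0 0 0 0 0 0 0 0 0 0 0 0 0 0 0 0 0 0 0]
mean mod120 nan
scene rim plane [0.0816 0.0893 0.1013] 342 0.09991366709599246
[ 0  0  0  0  0  0  0  0  0  0  0  0  0  0  0  5  6  5  7 13 16  0  0  0
  0  0  0  0  0  1 27 16  0  0  0  0]
mean mod120 68.78880883548607
168 0.0 0.0 0.0
170 -0.03 -0.17 0.035
172 -0.06 -0.34 0.07
174 -0.08 -0.52 0.105
176 -0.1 -0.69 0.14
178 -0.11 -0.87 0.175
180 -0.11 -1.04 0.209
182 -0.11 -1.21 0.244
184 -0.1 -1.39 0.279
186 -0.08 -1.56 0.314
188 -0.06 -1.74 0.349
190 -0.03 -1.91 0.384
192 0.0 -2.08 0.419
194 0.04 -2.25 0.454
196 0.08 -2.42 0.489
198 0.14 -2.58 0.524
200 0.19 -2.75 0.559
202 0.25 -2.91 0.593
204 0.32 -3.07 0.628
206 0.4 -3.23 0.663
208 0.48 -3.39 0.698
210 0.56 -3.54 0.733
212 0.65 -3.69 0.768
214 0.75 -3.84 0.803
216 0.85 -3.98 0.838
218 0.95 -4.12 0.873
220 1.06 -4.25 0.908m.py:11: RuntimeWarning: Mean of empty slice.
  print('mean mod120',(np.degrees(np.angle(np.exp(3j*np.radians(a)).mean()))/3)%120)
  ret = ret.dtype.type(ret / rcount)
```

Emit:
{"op": "arm_command", "data": {"targets": [{"hand": 1, "translation": [-0.03, -0.17, 0], "turn": 0.035}, {"hand": 1, "translation": [-0.06, -0.34, 0], "turn": 0.07}, {"hand": 1, "translation": [-0.08, -0.52, 0], "turn": 0.105}, {"hand": 1, "translation": [-0.1, -0.69, 0], "turn": 0.14}, {"hand": 1, "translation": [-0.11, -0.87, 0], "turn": 0.175}, {"hand": 1, "translation": [-0.11, -1.04, 0], "turn": 0.209}, {"hand": 1, "translation": [-0.11, -1.21, 0], "turn": 0.244}, {"hand": 1, "translation": [-0.1, -1.39, 0], "turn": 0.279}, {"hand": 1, "translation": [-0.08, -1.56, 0], "turn": 0.314}, {"hand": 1, "translation": [-0.06, -1.74, 0], "turn": 0.349}, {"hand": 1, "translation": [-0.03, -1.91, 0], "turn": 0.384}, {"hand": 1, "translation": [0, -2.08, 0], "turn": 0.419}, {"hand": 1, "translation": [0.04, -2.25, 0], "turn": 0.454}, {"hand": 1, "translation": [0.08, -2.42, 0], "turn": 0.489}, {"hand": 1, "translation": [0.14, -2.58, 0], "turn": 0.524}, {"hand": 1, "translation": [0.19, -2.75, 0], "turn": 0.559}, {"hand": 1, "translation": [0.25, -2.91, 0], "turn": 0.593}, {"hand": 1, "translation": [0.32, -3.07, 0], "turn": 0.628}, {"hand": 1, "translation": [0.32, -3.07, 0], "turn": 0.628}]}}

```text
time_s: 14.48
eef_pos: [0.4663, 0.0239, 0.1103]
tcp_rot: [-180.0, 0.1, -156.1]
contact_force: [-0.3, -0.2, 0.5]
width: 0.005
finger_force: 0.0
```

```bash
python3 m.py 2>/dev/null
```

```text
14.4833 [0.4663 0.0239 0.1103] [-179.9545    0.083  -156.0778] [-0.2993 -0.17    0.5108] [ 0.0606  0.0255 -0.0154]
top rim plane [-0.0055  0.0665  0.0875] 4 0.0829848705421081
[0 0 0 0 0 0 0 0 0 0 0 0 0 0 0 0 0 0 0 0 0 0 0 0 0 0 0 0 0 0 0 0 0 0 0 0]
mean mod120 nan
scene rim plane [0.0164 0.0055 0.083 ] 259 0.08380685755927963
[ 0  0  0  1  0  0  0  0  0  3 19  7  0  0  0  0  0  0  0  0  2 15 13  0
  0  0  0  0  0  0  0  0  7 22  5  0]
mean mod120 99.88071979598476
```

The pulley has dropped home: the rim top is at ~0.084 and the spokes sit at the expected angle. Next is the keeper. I'll lift out and come down on the outer side of the knob.

Emit:
{"op": "arm_command", "data": {"targets": [{"hand": 1, "translation": [0, 0, 3], "turn": 0}, {"hand": 1, "translation": [0, 0, 7], "turn": -0.1}, {"hand": 1, "translation": [2, -2, 9], "turn": -0.2}, {"hand": 1, "translation": [10.8, -11.8, 9], "turn": -1.815}, {"hand": 1, "translation": [10.8, -11.8, 9], "turn": -1.815}, {"hand": 1, "translation": [10.8, -11.8, 9], "turn": -1.815}, {"hand": 1, "translation": [10.8, -11.8, 9], "turn": -1.815}, {"hand": 1, "translation": [10.8, -11.8, 9], "turn": -1.815}, {"hand": 1, "translation": [10.8, -11.8, 9], "turn": -1.815}, {"hand": 1, "translation": [10.8, -11.8, 9], "turn": -1.815}, {"hand": 1, "translation": [10.8, -11.8, 9], "turn": -1.815}, {"hand": 1, "translation": [10.8, -11.8, 9], "turn": -1.815}, {"hand": 1, "translation": [10.8, -11.8, 9], "turn": -1.815}, {"hand": 1, "translation": [10.8, -11.8, 9], "turn": -1.815}, {"hand": 1, "translation": [10.8, -11.8, 9], "turn": -1.815}, {"hand": 1, "translation": [10.8, -11.8, 9], "turn": -1.815}, {"hand": 1, "translation": [10.8, -11.8, 9], "turn": -1.815}, {"hand": 1, "translation": [10.8, -11.8, 9], "turn": -1.815}]}}

```text
time_s: 16.08
eef_pos: [0.5735, -0.094, 0.1998]
tcp_rot: [180.0, 0.0, 100.1]
contact_force: [0.2, 0.3, 0.3]
width: 0.005
finger_force: 0.0
```

```bash
python3 m.py 2>/dev/null; python3 - <<'E'
from h import *
np.set_printoptions(precision=4,suppress=True)
for n in ('wrist','scene','top'):
    f=cam(n)
    for l in ['keeper_pivot','keeper_knob']:
        for x in landmark_of(n,l)[:1]:
            r,c=x['position']; print(n,l,x['conf'],at_z(f,r,c,.102 if 'p' in l[7:] else .127))
    hsv=cv2.cvtColor(f['img'],cv2.COLOR_RGB2HSV); P,ok=cloud(f)
    m=ok&((hsv[...,0]<8)|(hsv[...,0]>172))&(hsv[...,1]>170)&(hsv[...,2]>100)&(P[...,2]>.118)&(P[...,2]<.135)&(abs(P[...,0]-.53)<.05)&(abs(P[...,1]+.07)<.05)
    print('red',m.sum(),P[m].mean(0))
E
```

```text
16.0833 [ 0.5735 -0.094   0.1998] [179.9891   0.0041 100.1488] [0.2402 0.3394 0.3174] [-0.0692  0.0359  0.0529]
top rim plane [-0.0004 -0.0021  0.0842] 300 0.08423479574390952
[ 0  0  0  0  0  0  0  0  0 18 33  1  0  0  0  0  0  0  0  0  0  0  0  0
  0  0  0  0  0  0  0  0  0 28 22  1]
mean mod120 100.89076673552707
scene rim plane [0.0127 0.0081 0.0832] 291 0.08395481046852153
[ 0  1  0  0  0  0  0  0  0  5 25  7  0  0  0  0  0  0  0  0  2 18 12  0
  0  0  0  0  0  0  0  0  5 29  6  0]
mean mod120 99.9013770531496
wrist keeper_pivot 0.89 [ 0.5705 -0.0425  0.102 ]
wrist keeper_knob 0.76 [ 0.5313 -0.0774  0.127 ]
red 364 [ 0.5313 -0.073   0.1262]
scene keeper_pivot 0.82 [ 0.5697 -0.0339  0.102 ]
red 18 [ 0.5248 -0.0768  0.1246]
top keeper_pivot 0.44 [0.494  0.0465 0.102 ]
top keeper_knob 0.29 [0.5037 0.0501 0.127 ]
red 0 [nan nan nan]<stdin>:10: RuntimeWarning: Mean of empty slice.
  ret = um.true_divide(
```

```bash
python3 - <<'E'
import numpy as np
c=np.array([56.8,-4.2]); p=np.array([57.35,-9.4])
for a in range(280,136,-6):
    t=np.radians(a); d=c+5*np.array([np.cos(t),np.sin(t)])-p; print(a,d.round(2),round(np.radians(a-280),3))
E
```

```text
280 [0.32 0.28] 0.0
274 [-0.2   0.21] -0.105
268 [-0.72  0.2 ] -0.209
262 [-1.25  0.25] -0.314
256 [-1.76  0.35] -0.419
250 [-2.26  0.5 ] -0.524
244 [-2.74  0.71] -0.628
238 [-3.2   0.96] -0.733
232 [-3.63  1.26] -0.838
226 [-4.02  1.6 ] -0.942
220 [-4.38  1.99] -1.047
214 [-4.7  2.4] -1.152
208 [-4.96  2.85] -1.257
202 [-5.19  3.33] -1.361
196 [-5.36  3.82] -1.466
190 [-5.47  4.33] -1.571
184 [-5.54  4.85] -1.676
178 [-5.55  5.37] -1.78
172 [-5.5  5.9] -1.885
166 [-5.4   6.41] -1.99
160 [-5.25  6.91] -2.094
154 [-5.04  7.39] -2.199
148 [-4.79  7.85] -2.304
142 [-4.49  8.28] -2.409
```

Emit:
{"op": "arm_command", "data": {"targets": [{"hand": 1, "translation": [0, 0, -3], "turn": 0}, {"hand": 1, "translation": [0, 0, -5.5], "turn": 0}, {"hand": 1, "translation": [0, 0, -7], "turn": 0}, {"hand": 1, "translation": [0, 0, -7], "turn": 0}, {"hand": 1, "translation": [0, 0, -7], "turn": 0}]}}

```text
time_s: 17.05
eef_pos: [0.5734, -0.0941, 0.1295]
tcp_rot: [-179.9, -0.0, 100.0]
contact_force: [0.2, 0.0, 0.7]
width: 0.003
finger_force: 0.0
```

Emit:
{"op": "arm_command", "data": {"targets": [{"hand": 1, "translation": [-0.2, 0.21, 0], "turn": -0.105}, {"hand": 1, "translation": [-0.72, 0.2, 0], "turn": -0.209}, {"hand": 1, "translation": [-1.25, 0.25, 0], "turn": -0.314}, {"hand": 1, "translation": [-1.76, 0.35, 0], "turn": -0.419}, {"hand": 1, "translation": [-2.26, 0.5, 0], "turn": -0.524}, {"hand": 1, "translation": [-2.74, 0.71, 0], "turn": -0.628}, {"hand": 1, "translation": [-3.2, 0.96, 0], "turn": -0.733}, {"hand": 1, "translation": [-3.63, 1.26, 0], "turn": -0.838}, {"hand": 1, "translation": [-4.02, 1.6, 0], "turn": -0.942}, {"hand": 1, "translation": [-4.38, 1.99, 0], "turn": -1.047}, {"hand": 1, "translation": [-4.7, 2.4, 0], "turn": -1.152}, {"hand": 1, "translation": [-4.96, 2.85, 0], "turn": -1.257}, {"hand": 1, "translation": [-5.19, 3.33, 0], "turn": -1.361}, {"hand": 1, "translation": [-5.36, 3.82, 0], "turn": -1.466}, {"hand": 1, "translation": [-5.47, 4.33, 0], "turn": -1.571}, {"hand": 1, "translation": [-5.54, 4.85, 0], "turn": -1.676}, {"hand": 1, "translation": [-5.55, 5.37, 0], "turn": -1.78}, {"hand": 1, "translation": [-5.5, 5.9, 0], "turn": -1.885}, {"hand": 1, "translation": [-5.4, 6.41, 0], "turn": -1.99}]}}

```text
time_s: 18.63
eef_pos: [0.5202, -0.0301, 0.1314]
tcp_rot: [180.0, -0.1, -14.3]
contact_force: [-0.8, -2.1, 1.2]
width: 0.005
finger_force: 1.1
```

```bash
cat > k.py <<'E'
from h import *
np.set_printoptions(precision=4,suppress=True)
s=status.get_state(); print(s['time_s'],s['eef_pos'],s['tcp_rot'],s['contact_force'])
for n in ('wrist','scene','top'):
    f=cam(n)
    hsv=cv2.cvtColor(f['img'],cv2.COLOR_RGB2HSV); P,ok=cloud(f)
    m=ok&((hsv[...,0]<8)|(hsv[...,0]>172))&(hsv[...,1]>150)&(hsv[...,2]>80)&(P[...,2]>.105)&(P[...,2]<.135)&(abs(P[...,0]-.53)<.06)&(abs(P[...,1]+.04)<.09)
    if m.sum(): q=P[m].mean(0); print(n,'red',m.sum(),q,np.degrees(np.arctan2(q[1]+.042,q[0]-.568)))
E
python3 k.py
```

```text
18.6333 [ 0.5202 -0.0301  0.1314] [179.9922  -0.1402 -14.2802] [-0.7731 -2.066   1.2134]
wrist red 436 [ 0.5373 -0.0106  0.1224] 134.37879768272992
```

Emit:
{"op": "arm_command", "data": {"targets": [{"hand": 1, "translation": [0.05, 0.17, 0], "turn": -0.035}, {"hand": 1, "translation": [0.1, 0.34, 0], "turn": -0.07}, {"hand": 1, "translation": [0.15, 0.5, 0], "turn": -0.105}, {"hand": 1, "translation": [0.22, 0.66, 0], "turn": -0.14}, {"hand": 1, "translation": [0.29, 0.82, 0], "turn": -0.175}, {"hand": 1, "translation": [0.36, 0.98, 0], "turn": -0.209}, {"hand": 1, "translation": [0.36, 0.98, 0], "turn": -0.209}]}}

```text
time_s: 19.37
eef_pos: [0.5236, -0.0205, 0.1305]
tcp_rot: [-180.0, -0.1, -25.8]
contact_force: [-0.2, -0.4, 0.7]
width: 0.003
finger_force: 0.3
```

```bash
python3 k.py
```

```text
19.3667 [ 0.5236 -0.0205  0.1305] [-179.978    -0.0804  -25.8496] [-0.1916 -0.4497  0.7476]
wrist red 447 [ 0.5446 -0.0047  0.1226] 122.13483296258933
```

Emit:
{"op": "arm_command", "data": {"targets": [{"hand": 1, "translation": [0.09, 0.13, 0], "turn": -0.03}, {"hand": 1, "translation": [0.18, 0.25, 0], "turn": -0.06}, {"hand": 1, "translation": [0.27, 0.37, 0], "turn": -0.09}, {"hand": 1, "translation": [0.27, 0.37, 0], "turn": -0.09}]}}

```text
time_s: 19.85
eef_pos: [0.5234, -0.0182, 0.1297]
tcp_rot: [179.7, 0.2, -31.1]
contact_force: [-16.5, -14.4, 13.4]
width: 0.005
finger_force: 11.1
```

```bash
python3 k.py
```

```text
19.85 [ 0.5234 -0.0182  0.1297] [179.6819   0.2208 -31.0515] [-16.4713 -14.4305  13.3662]
wrist red 407 [ 0.5454 -0.0047  0.1221] 121.21662520170854
```

The force shows the keeper is at its stop. I'll back off, rise clear and check.

Emit:
{"op": "arm_command", "data": {"targets": [{"hand": 1, "translation": [-0.4, -0.3, 0], "turn": 0}, {"hand": 1, "translation": [-0.9, -0.7, 0], "turn": 0}, {"hand": 1, "translation": [-0.9, -0.7, 3], "turn": 0}, {"hand": 1, "translation": [-0.9, -0.7, 7], "turn": 0}, {"hand": 1, "translation": [-0.9, -0.7, 11], "turn": 0}, {"hand": 1, "translation": [-5, -4, 14], "turn": 0.2}, {"hand": 1, "translation": [-9, -10, 16], "turn": 0.6}, {"hand": 1, "translation": [-12, -16, 16], "turn": 1.0}, {"hand": 1, "translation": [-12, -16, 16], "turn": 1.0}, {"hand": 1, "translation": [-12, -16, 16], "turn": 1.0}, {"hand": 1, "translation": [-12, -16, 16], "turn": 1.0}, {"hand": 1, "translation": [-12, -16, 16], "turn": 1.0}, {"hand": 1, "translation": [-12, -16, 16], "turn": 1.0}]}}

```text
time_s: 21.08
eef_pos: [0.4052, -0.1774, 0.2899]
tcp_rot: [180.0, -0.0, 22.8]
contact_force: [0.1, 0.2, -0.6]
width: 0.007
finger_force: 0.0
```

```bash
python3 k.py; python3 - <<'E'
from h import *
np.set_printoptions(precision=3,suppress=True)
t=cam('top'); w=cam('wrist')
o=np.zeros((600,800,3),np.uint8)
o[:330]=cv2.resize(t['img'][150:250,160:402],(800,330),interpolation=cv2.INTER_CUBIC)
o[330:]=0; o[330:600,:360]=cv2.resize(w['img'],(360,270))
s=cam('scene'); o[330:600,400:]=cv2.resize(s['img'][120:255,190:390],(400,270),interpolation=cv2.INTER_CUBIC)
cv2.imwrite('pics/end.png',o[...,::-1])
for n in('top','wrist'):
  for l in ['keeper_pivot','keeper_knob','spray_can','tub','jar','shaft_end']:
    f=t if n=='top' else w
    for x in landmark_of(n,l)[:1]:
        r,c=x['position']; print(n,l,round(x['conf'],2),at_d(f,r,c))
E
```

```text
21.0833 [ 0.4052 -0.1774  0.2899] [179.9724  -0.0453  22.7539] [ 0.0926  0.2485 -0.6095]
wrist red 51 [ 0.534  -0.0051  0.1144] 132.71828123793225
scene red 32 [ 0.5346 -0.0034  0.1216] 130.8766857472104
top red 27 [0.5375 0.0003 0.1256] 125.7641101405147
top keeper_pivot 0.75 [ 0.577 -0.042  0.103]
top keeper_knob 0.85 [ 0.537 -0.     0.125]
top spray_can 0.73 [0.629 0.245 0.091]
top tub 0.69 [0.65  0.016 0.088]
top jar 0.6 [ 0.376 -0.095  0.095]
top shaft_end 0.53 [0.509 0.043 0.119]
wrist jar 0.89 [ 0.411 -0.112  0.092]
wrist shaft_end 0.81 [0.509 0.043 0.119]
```

View pics/end.png

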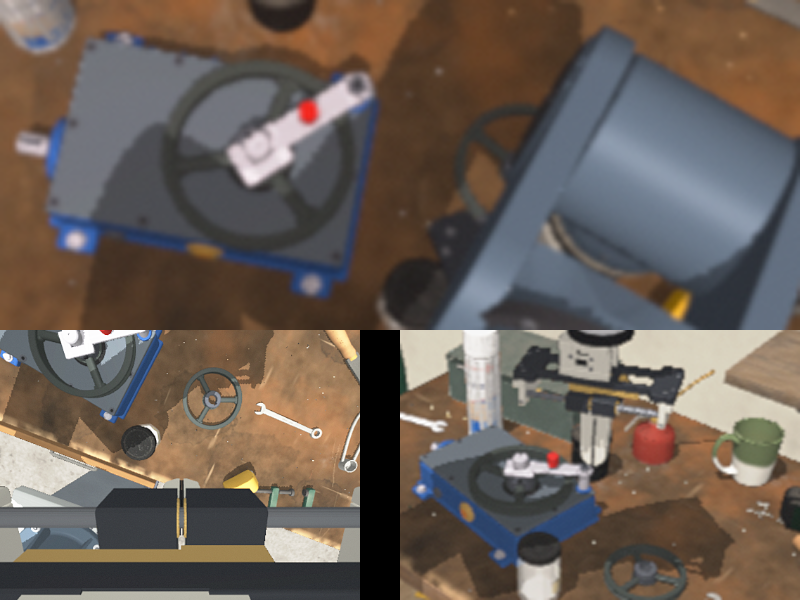

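The pictures show the fork around the shaft (top panel ~(258,148)), the knob line pointing at the shaft, and the pulley level. The spanner lies flat on the bench (wrist panel ~(288,420)), and the can, tub and jar stand where they were.

```bash
python3 -c "
from station import ticket
print(ticket.sign_off())"
```

```text
the job is handed in; nothing more can be done
None
```

The job is handed in at about 21 s on the clock: the spanner lies flat on the bench, the pulley is fully home on its key, the keeper is pushed in to its stop with its fork in the shaft groove, and the can, tub and jar still stand where they were.

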